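# Pack the car's wheel-change tools back into their foam tray

### The job

Put the car's tool kit back in its foam tray: the long towing eye, the screwdriver, the open-ended spanner and the stepped wheel-lock key, each lying or standing fully down in the recess cut to its shape. The short eye bolt and the plain socket belong to the workshop: leave them where they are on the bench.

Things in the scene. Friction and masses are not known exactly. Their poses are not given: they have to be found in the camera images.
- tow_eye: Car towing eye, bright steel, lying flat: closed ring (54 mm outside, 22 mm hole) on a straight, part-threaded round shank; 140 mm long, 16 mm thick all over, 0.28 kg. Origin: underside at mid-length; +x to the threaded tip (+70 mm); ring centre at x = -43 mm, shank 16 mm wide from x = -16 to +70 mm. Balances at x = -8 mm; grip across the shank at x = +4 mm.
- eye_bolt: LOOK-ALIKE, not of the kit: short workshop eye bolt, the same ring on a much shorter shank, 90 mm long in all, 16 mm thick. Origin: underside at mid-length; +x to the threaded tip. Stays where it is.
- driver: Screwdriver, 140 mm long, 0.09 kg: black flat-sided handle 76 x 26 x 26 mm and thin round steel blade. Origin: at mid-length, level with the handle's underside; +x to the blade's tip (+70 mm). Handle from x = -70 to +6 mm, 26 mm wide, gripped across its middle at x = -33 mm; blade axis 13 mm above the origin.
- spanner: Double open-ended spanner, bright steel, lying flat, both ends alike: 140 mm long (x), heads 29 mm wide, bar between them 14 mm wide (y), 9 mm thick, 0.11 kg. Origin: underside, middle. Either way round will do.
- lock_key: Wheel-lock key, bright steel, standing upright: round body 36 mm in diameter, 30 mm high, and on top of it, with a visible step, a hexagon 22 mm across flats, 22 mm high (52 mm in all); 0.18 kg. Origin: centre of the underside, z up. No right way round.
- socket: LOOK-ALIKE, not of the kit: plain socket, bright steel, standing upright, 36 mm in diameter, 52 mm high, round to the top (upper third slightly narrower, 31 mm), with a dark square drive hole in its top. Origin: centre of the underside. Stays where it is.
- foam_eye: Fixed dark foam block 170 x 88 x 28 mm in the steel tray (four side by side, any order). Origin: centre of underside, x along its length, z up. 10 mm deep recess, grey floor at z = 18 mm: keyhole for the towing eye, ring pocket x -80 to -8 mm, 72 wide, shank channel x -8 to 80, 36 wide. Finger notch x -18 to 26, 76 wide. Seated: origin above the block's, x along its x.
- foam_driver: Fixed dark foam block 170 x 88 x 28 mm in the steel tray (four side by side, any order). Origin: centre of underside, x along its length, z up. 10 mm deep recess, grey floor at z = 18 mm: for the screwdriver, handle x -80 to 14 mm, 46 wide, blade x 14 to 80, 22 wide. Finger notch x -55 to -11, 76 wide. Seated: origin above the block's, x along its x.
- foam_spanner: Fixed dark foam block 170 x 88 x 28 mm in the steel tray (four side by side, any order). Origin: centre of underside, x along its length, z up. 10 mm deep recess, grey floor at z = 18 mm: for the spanner, straight slot 160 x 48 mm. Finger notch x -22 to 22, 76 wide. Seated: origin above the block's, length along its x.
- foam_key: Fixed dark foam block 170 x 88 x 28 mm in the steel tray (four side by side, any order). Origin: centre of underside, x along its length, z up. 10 mm deep recess, grey floor at z = 18 mm: for the wheel-lock key, a round hole 56 mm in diameter in the middle, no notches. Seated: upright, origin above the block's.
Not all that is in view belongs to the job. Leave any purple look-alike of the foam_key alone.

How it is judged:
At the end, for the whole second after the job is handed in: Each of the four kit tools rests in its own recess: origins within 15 mm along and 13 mm across, at most 4 mm above the recess floor, level within 0.08 rad, long tools within 0.26 rad of the block's length, at rest; the eye bolt and socket within 30 mm of their starts (x of tow_eye in the frame of foam_eye between -0.015 and 0.015 m and y of tow_eye in the frame of foam_eye between -0.013 and 0.013 m and z of tow_eye in the frame of foam_eye below 0.022 m and angle between each of tow_eye, driver, spanner, lock_key's own z axis and vertical below 0.08 rad and angle between the x axis of tow_eye and the x axis of foam_eye, either way round below 0.26 rad and linear speed of each of tow_eye, driver, spanner, lock_key below 0.02 m/s and angular speed of each of tow_eye, driver, spanner, lock_key below 0.2 rad/s and x of driver in the frame of foam_driver between -0.015 and 0.015 m and y of driver in the frame of foam_driver between -0.013 and 0.013 m and z of driver in the frame of foam_driver below 0.022 m and angle between the x axis of driver and the x axis of foam_driver, either way round below 0.26 rad and x of spanner in the frame of foam_spanner between -0.015 and 0.015 m and y of spanner in the frame of foam_spanner between -0.013 and 0.013 m and z of spanner in the frame of foam_spanner below 0.022 m and angle between the x axis of spanner and the x axis of foam_spanner, either way round below 0.26 rad and x of lock_key in the frame of foam_key between -0.015 and 0.015 m and y of lock_key in the frame of foam_key between -0.013 and 0.013 m and z of lock_key in the frame of foam_key below 0.022 m and distance of each of eye_bolt, socket from where it was at the start of the episode below 0.03 m); the robot touches nothing.
It fails at once if the short eye bolt is lifted or pushed more than 30 mm from its place (distance of eye_bolt from where it was at the start of the episode above 0.03 m).
It fails at once if the plain socket is lifted or pushed more than 30 mm from its place (distance of socket from where it was at the start of the episode above 0.03 m).
It also fails if it takes over 96 s, if anything falls off the work surface, if the arm or the gripper's body presses on something with over 40 N, if the wrist force passes 120 N, or if a joint passes its speed limit or range.

### The arm

A 6-joint arm with a two-finger parallel gripper is mounted at the origin on the work surface. World frame = base frame: x ahead of the robot, y to its left, z up, the work surface at z = 0. Lengths are in m, angles in rad, forces in N, time in s.
With the tool pointing down it reaches from about 0.425 to 0.95 m from the base axis. Payload 14.7 kg.
Tool frame: the origin (TCP) lies midway between the tips of the shut fingers; the grasp point (between the pads) lies 19 mm behind it (grip_depth is the distance from the TCP to the grasp point, in m); z points along the fingers, y is the line along which they close (so a half turn about z gives the same grasp; the last joint's range is limited). The gripper opens to 85 mm and grips with 20 to 120 N. Pads are 22 mm wide; open, the fingers measure 114 mm over their backs; the gripper's body (76 mm by 85 mm) begins 54 mm behind the grasp point. The pads swing forward as they close: fully open they stand 13 mm farther back than shut.
Start: joints at [-1.222, 0.48, 1.596, -0, 1.065, -0.047], TCP at [0.251, -0.6, 0.231] pointing down, gripper open.
Joint ranges: [-2.75, 2.75], [-0.82, 2.05], [0.23, 2.67], [-1.56, 4.7], [0.09, 2.69], [-2.92, 2.92]. Speed limits (rad/s): [1.89, 1.89, 2.39, 3.01, 3.01, 3.01].

### API

Orientations are given as a unit quaternion [w, x, y, z].
In Python, from station import movep, move_linear, move_joints, command_gripper, dwell, solve_ik, get_state, get_image, calibration, MotionError, sign_off, grip_depth gives the robot as it stands. Calls block until the motion is done:
- movep(position, orientation): joint-space move of the TCP to a pose.
- move_linear(position, speed=0.15, orientation=None): straight line of the TCP; orientation=None keeps the orientation; speed is the mean speed in m/s.
- move_joints(angles): joint-space move.
- command_gripper(opening, force=None): opening from 0.0 (shut) to 1.0 (fully open); force is the grip in N (None keeps the last); returns when the fingers have stopped.
- dwell(seconds).
- solve_ik(position, orientation): joint angles nearest the present ones, or None.
- get_state(): the state.
- get_image(name): name is "scene" or "side" or "wrist"; returns the picture (400x640x3 uint8, red, green, blue); there is no depth.
- calibration(name): a dict with "mtx" (3x3 intrinsics, pixels), "dist_coeffs" ([k1, k2, p1, p2, k3] as OpenCV has them; the pictures are not rectified), "cam_to_world" (4x4, takes a point from camera to world coordinates). Camera axes: x right, y down, z forward; pixel columns grow to the right and rows downward; lengths in m; the calibration is good to about 2 mm. A picture is of the moment at which its call begins: read the wrist's pose just before it. calibration takes no time and is no camera call; for the wrist camera it gives the pose at the moment of the call.
A pose or a line that the arm cannot do raises MotionError and nothing moves.
- sign_off(): hands the job in; it is judged then, once.
The state is a dict: "time": time; "joint_positions": joint angles; "dq": joint speeds; "joint_efforts": joint torques, N m; "ee_pos": TCP position; "orientation": TCP orientation; "force": force on the tool from outside, world axes, zero at the start; "moment": the same for the moment, N m; "opening": opening from 0.0 (shut) to 1.0 (fully open); "finger_force": force on a finger pad.
Only numpy, scipy, OpenCV 4.12 (cv2) and the standard library are available. Lean on these libraries where they do the work, as an engineer would, in place of code of your own. Each camera call takes 0.05 s, during which the arm holds its last target. There are 200 camera calls.

## Working session

There is one attempt and no reset: what is moved stays moved. The work goes in short steps, each a Python script; the robot and the scene stay as the last script left them, time stands still between calls to the robot, and variables do not carry over. Pictures are saved under pics/ and viewed, at most 14 in all, crops included, and the job is handed in when it is done.

```bash
mkdir -p pics; python3 - <<'E'
from station import *
import cv2
for n in ["scene","side"]:
    im=get_image(n); cv2.imwrite(f"pics/{n}0.png",im[:,:,::-1])
    c=calibration(n); print(n,c["mtx"],c["dist_coeffs"],c["cam_to_world"])
print(calibration("wrist")); print(get_state())
E
```

```text
scene [[396.91406448   0.         319.25030005]
 [  0.         396.91406448 197.70726804]
 [  0.           0.           1.        ]] [-0.06285095  0.          0.          0.          0.        ] [[-0.63350073  0.62026897 -0.46253997  0.87168987]
 [ 0.77370021  0.50159772 -0.38702417  0.35519442]
 [-0.00805009 -0.60304737 -0.79766476  0.810295  ]
 [ 0.          0.          0.          1.        ]]
side [[470.66669974   0.         309.02307483]
 [  0.         470.66669974 195.40079807]
 [  0.           0.           1.        ]] [0.03199171 0.         0.         0.         0.        ] [[-0.80700892 -0.44537131  0.38778989 -0.00239647]
 [-0.59042045  0.59533437 -0.54495933  0.62474416]
 [ 0.0118446  -0.66874613 -0.74339648  0.90909913]
 [ 0.          0.          0.          1.        ]]
{'mtx': array([[329.59466046,   0.        , 324.82393412],
       [  0.        , 329.59466046, 204.34424936],
       [  0.        ,   0.        ,   1.        ]]), 'dist_coeffs': array([0.00428384, 0.        , 0.        , 0.        , 0.        ]), 'cam_to_world': array([[ 3.84358798e-01, -8.86544853e-01, -
[... 325 characters left out ...]
ions': array([-1.22158995e+00,  4.80704464e-01,  1.59682300e+00, -1.38581536e-05,
        1.06510420e+00, -4.66158362e-02]), 'dq': array([ 4.27661082e-05, -1.36085030e-03, -1.92393667e-03, -5.68508580e-04,
       -1.17418700e-03, -1.54650470e-03]), 'joint_efforts': array([ 1.28669471e-03, -9.52257299e+01, -4.31041968e+01, -4.91533547e-05,
        5.26166157e-03,  2.41993791e-05]), 'ee_pos': array([ 0.25049637, -0.5993884 ,  0.23077401]), 'orientation': array([-5.12657181e-04,  9.80478645e-01,  1.96624914e-01, -8.42899979e-05]), 'force': array([ 0.11566285, -0.04157957,  0.70795847]), 'moment': array([-0.0032723 , -0.03833599,  0.00220108]), 'finger_force': 0.0, 'opening': 1.0019316204775104}
```

View pics/scene0.png

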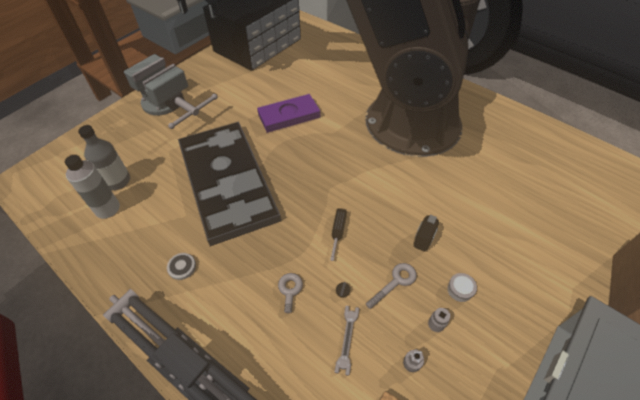

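View pics/side0.png

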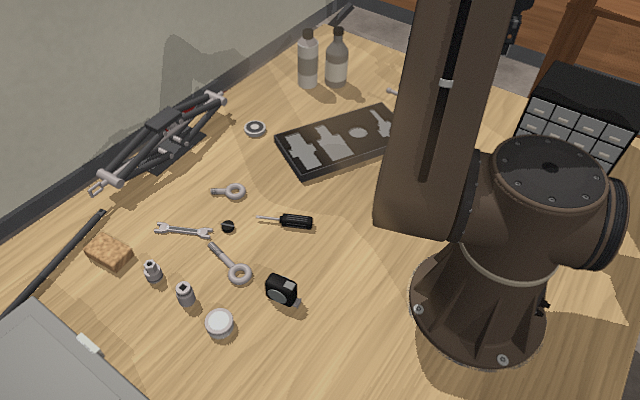

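The scene view shows the tray at (230,183), driver (338,232), towing eye (393,285), eye bolt (290,292), spanner (347,340), and two upright parts at (440,318) and (415,359). I'll compute rough positions and enlarge the pictures.

```bash
cat > h.py <<'E'
from station import *
import numpy as np, cv2
def ray(cal,px):
    p=cv2.undistortPoints(np.array(px,float).reshape(-1,1,2),cal["mtx"],cal["dist_coeffs"]).reshape(-1,2)
    T=cal["cam_to_world"]; d=np.c_[p,np.ones(len(p))]@T[:3,:3].T
    return T[:3,3],d
def onplane(cal,px,z):
    o,d=ray(cal,px); return o+d*((z-o[2])/d[:,2])[:,None]
def tri(c1,p1,c2,p2):
    (o1,d1),(o2,d2)=ray(c1,[p1]),ray(c2,[p2]); d1=d1[0];d2=d2[0]
    s=np.linalg.lstsq(np.c_[d1,-d2],o2-o1,rcond=None)[0]
    a,b=o1+s[0]*d1,o2+s[1]*d2
    return (a+b)/2,np.linalg.norm(a-b)
def qd(yaw): # tool down, tool y axis (closing line) along yaw (world angle)
    # R=Rz(a)*Rx(pi): y-> Rz(a)(0,-1,0) => angle a-90deg
    a=yaw+np.pi/2
    return np.array([0,np.cos(a/2),np.sin(a/2),0])
def project(cal,P):
    T=np.linalg.inv(cal["cam_to_world"]); 
    return cv2.projectPoints(np.array(P,float).reshape(-1,1,3),cv2.Rodrigues(T[:3,:3])[0],T[:3,3],cal["mtx"],cal["dist_coeffs"])[0].reshape(-1,2)
E
python3 - <<'E'
from h import *
np.set_printoptions(precision=3,suppress=True)
s=calibration("scene");d=calibration("side")
names="towring towtip driver_h driver_t eyeb spanA spanB upA upB".split()
print(np.c_[onplane(s,[(404,273),(372,302),(341,216),(334,256),(290,285),(351,315),(343,368),(437,325),(412,366)],0.005)])
print(onplane(s,[(181,138),(240,124),(280,214),(209,240)],.03))
print(tri(s,(441,312),d,(184,287)),tri(s,(416,353),d,(152,264)))
def crop(n,x0,x1,y0,y1,k):
    im=cv2.imread(f"pics/{n}0.png")[y0:y1,x0:x1]; return cv2.resize(im,None,fx=k,fy=k,interpolation=cv2.INTER_CUBIC)
a=crop("scene",170,330,100,250,3.3);b=crop("side",110,260,240,330,3.3)
cv2.imwrite("pics/crop1.png",np.vstack([a,np.zeros((1,a.shape[1],3),np.uint8)])[:590])
# plan of view poses
for p in [(0.55,-.1),(.6,.3)]:
    for y in np.arange(-3,3.1,.75):
        q=solve_ik([p[0],p[1],.3],qd(y)); print(p,y,q)
E
```

```text
[[0.449 0.245 0.005]
 [0.55  0.228 0.005]
 [0.415 0.042 0.005]
 [0.513 0.097 0.005]
 [0.63  0.066 0.005]
 [0.601 0.211 0.005]
 [0.696 0.262 0.005]
 [0.507 0.362 0.005]
 [0.609 0.365 0.005]]
[[ 0.501 -0.46   0.03 ]
 [ 0.357 -0.371  0.03 ]
 [ 0.516 -0.065  0.03 ]
 [ 0.673 -0.143  0.03 ]]
(array([0.501, 0.356, 0.053]), np.float64(0.0032548090024903755)) (array([0.599, 0.358, 0.05 ]), np.float64(0.00037573016553795743))
(0.55, -0.1) -3.0 [-0.234  0.287  1.722 -0.     1.132  2.766]
(0.55, -0.1) -2.25 [-0.234  0.287  1.722 -0.     1.132  2.016]
(0.55, -0.1) -1.5 [-0.234  0.287  1.722 -0.     1.132  1.266]
(0.55, -0.1) -0.75 [-0.234  0.287  1.722 -0.     1.132  0.516]
(0.55, -0.1) 0.0 [-0.234  0.287  1.722 -0.     1.132 -0.234]
(0.55, -0.1) 0.75 [-0.234  0.287  1.722 -0.     1.132 -0.984]
(0.55, -0.1) 1.5 [-0.234  0.287  1.722 -0.     1.132 -1.734]
(0.55, -0.1) 2.25 [-0.234  0.287  1.722 -0.     1.132 -2.484]
(0.55, -0.1) 3.0 None
(0.6, 0.3) -3.0 [ 0.418  0.456  1.462 -0.     1.224 -2.865]
(0.6, 0.3) -2.25 [ 0.418  0.456  1.462 -0.     1.224  2.668]
(0.6, 0.3) -1.5 [ 0.418  0.456  1.462 -0.     1.224  1.918]
(0.6, 0.3) -0.75 [ 0.418  0.456  1.462 -0.     1.224  1.168]
(0.6, 0.3) 0.0 [ 0.418  0.456  1.462 -0.     1.224  0.418]
(0.6, 0.3) 0.75 [ 0.418  0.456  1.462 -0.     1.224 -0.332]
(0.6, 0.3) 1.5 [ 0.418  0.456  1.462 -0.     1.224 -1.082]
(0.6, 0.3) 2.25 [ 0.418  0.456  1.462 -0.     1.224 -1.832]
(0.6, 0.3) 3.0 [ 0.418  0.456  1.462 -0.     1.224 -2.582]
```

View pics/crop1.png

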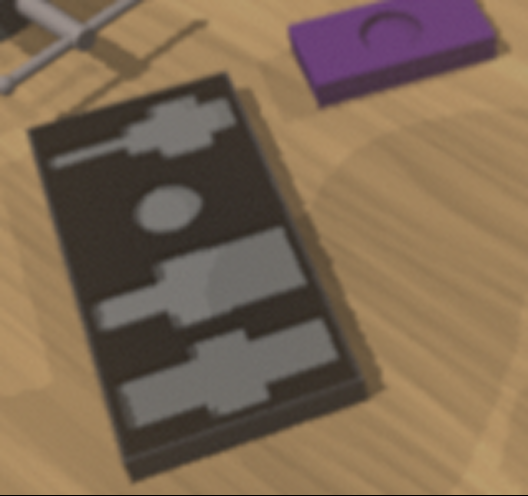

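Order of blocks from the far (-y) end: driver, key, eye, spanner, with the blade and shank channels pointing to the outer side. Now the wrist camera goes over tray and tools, two places each.

```bash
python3 - <<'E'
from h import *
import pickle
out={}
def snap(n):
    dwell(.15); c=calibration("wrist"); im=get_image("wrist"); out[n]=(im,c); cv2.imwrite(f"pics/{n}.png",im[:,:,::-1])
y=-2.05
movep([.55,-.285,.27],qd(y)); snap("tray1")
move_linear([.57,-.22,.27],.3); snap("tray2")
y=-np.pi/2
movep([.60,.17,.27],qd(y)); snap("tool1")
move_linear([.60,.24,.27],.3); snap("tool2")
pickle.dump(out,open("snaps.pkl","wb")); print(get_state()["time"])
E
```

```text
4.7083
```

View pics/tray1.png

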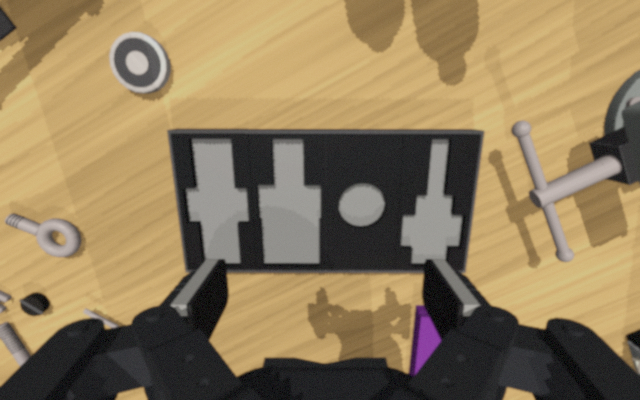

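View pics/tool1.png

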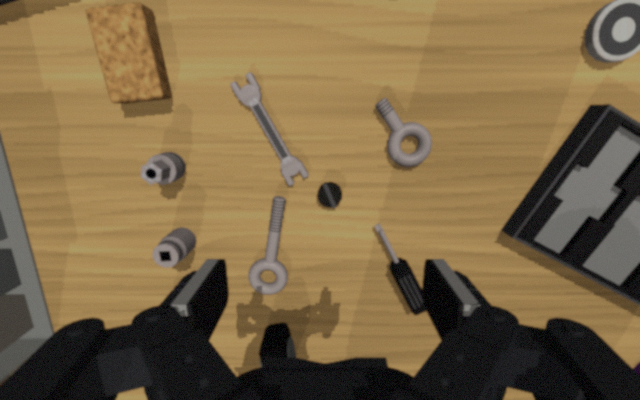

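View pics/tool2.png

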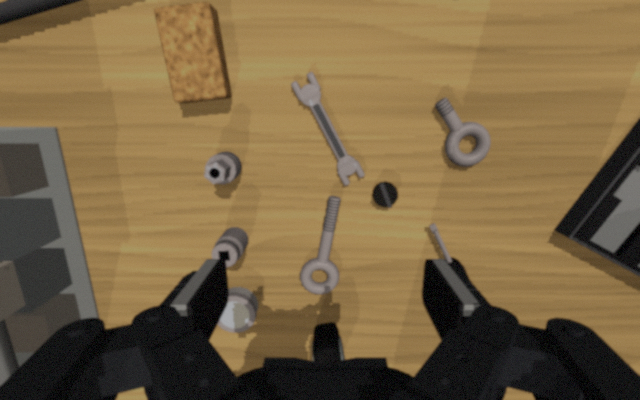

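The lock key is the stepped part at (220,168) in tool2, the socket with the square hole is at (230,247), the towing eye is at (320,245) and the spanner at (328,130). Next I segment and measure.

```bash
cat > meas.py <<'E'
from h import *
import pickle
np.set_printoptions(precision=4,suppress=True)
S=pickle.load(open("snaps.pkl","rb"))
def comps(n,mask,roi):
    m=np.zeros_like(mask); x0,x1,y0,y1=roi; m[y0:y1,x0:x1]=mask[y0:y1,x0:x1]
    cs,_=cv2.findContours(m,cv2.RETR_EXTERNAL,cv2.CHAIN_APPROX_NONE)
    return [c for c in cs if cv2.contourArea(c)>60]
def hsv(n): return cv2.cvtColor(cv2.GaussianBlur(S[n][0],(3,3),0),cv2.COLOR_RGB2HSV)
def grey(n,vmin=60,smax=70): h=hsv(n); return ((h[...,1]<smax)&(h[...,2]>vmin)).astype(np.uint8)*255
def dark(n,v=60): return (hsv(n)[...,2]<v).astype(np.uint8)*255
def cen(c): m=cv2.moments(c); return np.array([m["m10"],m["m01"]])/m["m00"]
def rect(cal,c,z):
    P=onplane(cal,c.reshape(-1,2)+0.0,z)[:,:2]
    (cx,cy),(w,h),a=cv2.minAreaRect((P*1000).astype(np.float32))
    if h>w: w,h,a=h,w,a+90
    return np.array([cx,cy])/1000,w,h,(a+90)%180-90
E
python3 - <<'E'
from meas import *
for n,roi in [("tray1",(176,475,134,266)),("tray2",(100,540,60,330))]:
    g=grey(n,80,60)
    print(n)
    for c in comps(n,g,roi):
        if cv2.contourArea(c)<900: continue
        print(cen(c),cv2.contourArea(c),*rect(S[n][1],c,.020))
for n,roi in [("tool1",(120,420,60,300)),("tool2",(180,490,60,295))]:
    print(n)
    for c in comps(n,grey(n,60,75),roi):
        print(cen(c),cv2.contourArea(c),*rect(S[n][1],c,.007))
    print("dark")
    for c in comps(n,dark(n,60),(370,424,225,320)): print(cen(c),cv2.contourArea(c),*rect(S[n][1],c,.013))
h1=[grey("tray2",80,60),grey("tool1",60,75)]
v=np.hstack(h1); cv2.imwrite("pics/mask.png",cv2.resize(v,(800,250)))
E
```

```text
tray1
[361.1862 204.5738] 1483.0 [ 0.491  -0.3059] 57.099327087402344 52.952911376953125 62.425941467285156
[432.3045 215.2018] 3940.5 [ 0.4485 -0.3843] 161.2084503173828 75.36874389648438 -27.606857299804688
[289.8009 208.982 ] 5870.5 [ 0.5327 -0.2274] 159.56825256347656 76.10901641845703 -27.586544036865234
[216.902  200.4272] 5268.0 [ 0.5727 -0.1477] 162.35693359375 75.09868621826172 -27.546310424804688
tray2
[416.3683 195.0859] 1511.0 [ 0.4902 -0.3065] 55.249568939208984 54.884212493896484 65.78280639648438
[487.6696 206.7294] 3923.0 [ 0.4492 -0.3857] 159.50885009765625 73.69020080566406 -27.529075622558594
[343.6987 199.0497] 6045.5 [ 0.5329 -0.2282] 159.37362670898438 76.61799621582031 -27.569408416748047
[271.3926 190.5311] 5576.0 [ 0.574  -0.1494] 159.364990234375 76.64326477050781 -27.54021453857422
tool1
[195.7372 280.5752] 494.0 [0.4468 0.3447] 87.26765441894531 16.290550231933594 -38.952144622802734
[173.7188 247.4531] 1049.0 [0.4951 0.3695] 67.57902526855469 36.80662536621094 -52.500205993652344
[386.454  242.9696] 181.0 [0.4993 0.0863] 61.832366943359375 7.6459584236145
[... 495 characters left out ...]
096923828
tool2
[239.0407 291.0367] 127.0 [0.43   0.3557] 34.21343231201172 10.918521881103516 89.82435607910156
[219.052  256.6308] 1208.5 [0.4671 0.3871] 131.46299743652344 35.8214225769043 -37.63751220703125
[448.3656 267.4435] 615.5 [0.47   0.0768] 121.0430908203125 24.69112777709961 30.178186416625977
[322.675  257.6838] 1676.0 [0.4955 0.2466] 139.28857421875 52.059242248535156 -0.156982421875
[221.8784 168.0331] 860.5 [0.6007 0.3664] 46.858680725097656 37.14928436279297 -47.359588623046875
[463.4452 137.2967] 1873.0 [0.6397 0.0794] 87.8033218383789 52.55964279174805 55.51591873168945
[327.0174 127.5413] 1620.0 [0.646  0.2338] 137.18939208984375 28.98438262939453 27.905750274658203
dark
```

View pics/mask.png

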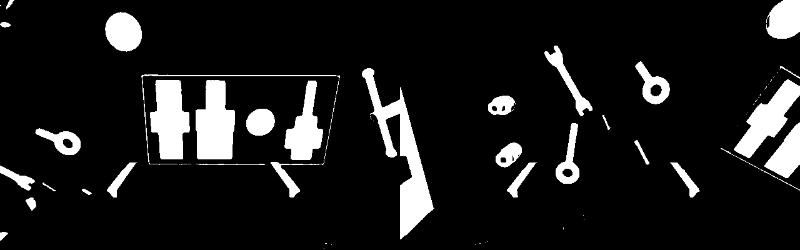

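```bash
python3 - <<'E'
from meas import *
c1,c2=S["tool1"][1],S["tool2"][1]
def best(n,p,roi):
    cs=comps(n,grey(n,60,75),roi); return min(cs,key=lambda c:np.hypot(*(cen(c)-p)))
def axis(n,p,roi,z):
    c=best(n,p,roi); m=np.zeros((400,640),np.uint8); cv2.drawContours(m,[c],-1,255,-1); 
    ys,xs=np.nonzero(m); P=onplane(S[n][1],np.c_[xs,ys],z)[:,:2]
    mu=P.mean(0); w,V=np.linalg.eigh(np.cov((P-mu).T)); v=V[:,1]*np.sign(V[0,1]); u=np.array([-v[1],v[0]])
    a=(P-mu)@v; b=(P-mu)@u
    ctr=mu+v*(a.max()+a.min())/2+u*(b.max()+b.min())/2
    return ctr,np.degrees(np.arctan2(v[1],v[0])),np.ptp(a),mu+v*a.max(),cen(c)
R1,R2=(120,420,60,310),(180,490,60,310)
for nm,p1,p2,z in [("eye",(270,258),(322,257),.008),("span",(268,128),(327,127),.0045)]:
    a=axis("tool1",p1,R1,z);b=axis("tool2",p2,R2,z); print(nm,a[:3],b[:3],"tri",tri(c1,a[4],c2,b[4]))
a=axis("tool1",(386,243),R1,.013); print("blade",a)
h=comps("tool1",dark("tool1",60),(370,424,225,320))
print("grip pt",a[3]-.103*np.array([np.cos(np.radians(a[1])),np.sin(np.radians(a[1]))]), "handle rect px",cv2.minAreaRect(h[0]))
sc,sd=calibration("scene"),calibration("side")
print("drv tip",tri(sc,(333.5,259),c1,(376.5,226)),tri(c1,(376.5,226),sd,(256.5,218)))
print("drv hnd end",onplane(sc,[(341,209)],.02), tri(sc,(341,220),sd,(296,221)))
for n,r in [("tool1",(138,165,158,185)),("tool2",(202,228,158,185))]:
    k=[cen(c) for c in comps(n,dark(n,75),r)] ; print(n,k)
    cs,_=cv2.findContours((dark(n,75)[r[2]:r[3],r[0]:r[1]]),0,1); print([(cen(c)+[r[0],r[2]],cv2.contourArea(c)) for c in cs if cv2.contourArea(c)>5])
def crop(n,x,y,w,k): return cv2.resize(S[n][0][y-w:y+w,x-w:x+w,::-1],(k,k),interpolation=cv2.INTER_CUBIC)
cv2.imwrite("pics/zoom.png",np.hstack([crop("tool1",160,168,30,260),crop("tool2",222,168,30,260),crop("tool1",400,265,50,260)]))
# tray height: triangulate recess centres between tray1/tray2
for p,q in [((361.19,204.57),(416.37,195.09)),((289.8,208.98),(343.7,199.05)),((432.3,215.2),(487.67,206.73))]:
    print("recess",tri(S["tray1"][1],p,S["tray2"][1],q))
E
```

```text
eye (array([0.4955, 0.2388]), np.float64(-10.452310708475062), np.float64(0.1412219186352451)) (array([0.4955, 0.2387]), np.float64(-10.232600612408255), np.float64(0.1412234475586811)) tri (array([0.4804, 0.2416, 0.0088]), np.float64(0.00020601717751457855))
span (array([0.6459, 0.2338]), np.float64(28.07462414512897), np.float64(0.13882981243957768)) (array([0.6459, 0.2336]), np.float64(28.10793519716886), np.float64(0.13796501389532362)) tri (array([0.6499, 0.2357, 0.0048]), np.float64(1.2720775033201943e-05))
blade (array([0.5018, 0.0875]), np.float64(28.358395215546228), np.float64(0.06091794523581602), array([0.5288, 0.1017]), array([386.454 , 242.9696]))
grip pt [0.4381 0.0528] handle rect px ((409.4151611328125, 284.69952392578125), (57.43381118774414, 21.740863800048828), 61.69924545288086)
drv tip (array([0.5252, 0.1027, 0.0132]), np.float64(0.003653548648353875)) (array([0.526 , 0.1021, 0.0095]), np.float64(0.001657747454139072))
drv hnd end [[0.4068 0.035  0.02  ]] (array([0.4356, 0.0586, 0.0237]), np.float64(0.004985918016615331))
tool1 []
[(array([163.5098, 173.7451]), 8.5), (array([150.7346, 173.1327]), 51.5)]
tool2 []
[(array([214.1133, 172.7314]), 51.5), (array([226.5128, 172.7436]), 6.5)]
recess (array([ 0.4921, -0.3063,  0.0229]), np.float64(9.058276201943714e-05))
recess (array([ 0.5276, -0.2251,  0.0203]), np.float64(0.0006325832894997063))
recess (array([ 0.4381, -0.3785,  0.0224]), np.float64(0.0011000522244744584))
```

View pics/zoom.png

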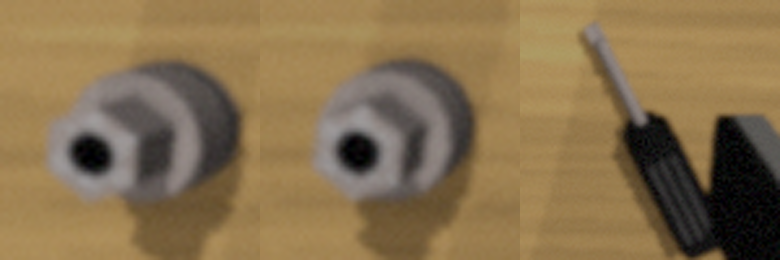

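The pictures confirm the stepped key (hex flat normal about -48° world), and the heights triangulate as expected (eye 9 mm, spanner 5 mm, recess about 21 mm). I'll begin with the spanner.

```bash
cat > pp.py <<'E'
from h import *
B=np.radians(-27.56); bx=np.array([np.cos(B),np.sin(B)])
BLK=dict(driver=(.4489,-.3848),key=(.4907,-.3062),eye=(.5328,-.2277),spanner=(.5733,-.1485))
def pick(xy,yaw,tz,open_mm,F=70):
    q=qd(yaw); command_gripper(open_mm/85)
    movep([*xy,.13],q); move_linear([*xy,tz],.12)
    command_gripper(0,F); s=get_state(); print("grip",round(s["opening"]*85,1),s["finger_force"],s["ee_pos"],s["time"])
    move_linear([*xy,.13],.2); s=get_state(); print("lift",round(s["opening"]*85,1),s["finger_force"],s["force"])
def place(xy,yaw,tz,rel_mm):
    q=qd(yaw); movep([*xy,.13],q); move_linear([*xy,.05],.2); move_linear([*xy,tz],.06); s=get_state(); print("down",s["ee_pos"],s["force"])
    command_gripper(rel_mm/85); move_linear([*xy,.13],.2); print("t",get_state()["time"])
E
python3 - <<'E'
from pp import *
pick((.6459,.2337),np.radians(28.1)-np.pi/2,.003,45)
place(BLK["spanner"],B-np.pi/2,.0225,34)
E
```

```text
grip 11.3 68.53747129440308 [0.64628691 0.2338105  0.00386856] 7.45
lift 11.2 68.43289017677307 [-1.16945537 -0.92464936 -2.0792407 ]
down [ 0.57346189 -0.1485616   0.02374188] [-8.26615594  3.12171164 34.67466497]
t 11.8833
```

The spanner contacted about 2 mm early, so the tray's steel bottom probably raises the blocks. I'll place the rest 4 mm higher, and next are the towing eye and the driver.

```bash
python3 - <<'E'
from pp import *
a=np.radians(-10.3); v=np.array([np.cos(a),np.sin(a)])
pick(np.array([.4955,.2388])+.004*v,a-np.pi/2,.003,45)
place(np.array(BLK["eye"])+.004*bx,B-np.pi/2,.026,36)
a=np.radians(28.3)
pick((.4375,.0529),a-np.pi/2,.008,50)
place(np.array(BLK["driver"])-.033*bx,B-np.pi/2,.031,40)
y=-2.05
movep([.56,-.25,.27],qd(y)); dwell(.15); c=calibration("wrist"); im=get_image("wrist"); cv2.imwrite("pics/chk.png",im[:,:,::-1])
import pickle; pickle.dump((im,c),open("chk.pkl","wb"))
E
```

```text
grip 13.2 68.3390200138092 [0.49977356 0.23821523 0.00380285] 15.2083
lift 13.1 68.38765382766724 [-0.9044848   0.01322228 -2.65632321]
down [ 0.53615793 -0.22950132  0.02573954] [ 0.16336811  0.37670206 -1.95642574]
t 19.825
grip 24.0 68.2989764213562 [0.43793466 0.0529098  0.00880556] 22.8
lift 24.3 68.86986136436462 [-0.52604544 -0.0548486  -0.53233497]
down [ 0.41951398 -0.36943659  0.03083566] [-0.15441756 -1.31898117 -0.82563338]
t 27.075
```

View pics/chk.png

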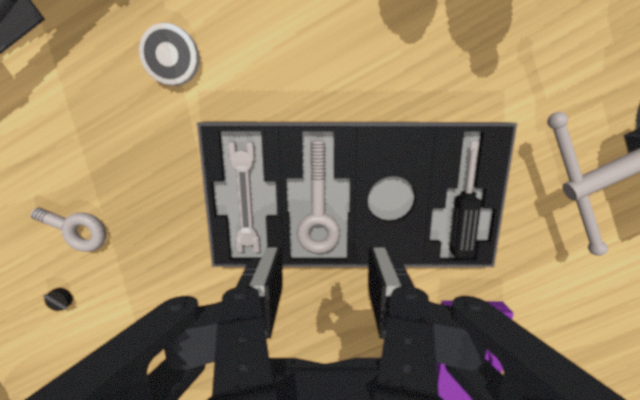

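The spanner, eye and driver all lie in their recesses, at (245,195), (318,195) and (468,205). Next is the lock key, gripped on its round body above foam height.

```bash
python3 - <<'E'
from pp import *
import pickle
S=pickle.load(open("snaps.pkl","rb"))
a=onplane(S["tool1"][1],[(150.73,173.13)],.052)[0];b=onplane(S["tool2"][1],[(214.11,172.73)],.052)[0]
print(a,b,tri(S["tool1"][1],(150.73,173.13),S["tool2"][1],(214.11,172.73)))
xy=(a+b)[:2]/2
if np.linalg.norm(a-b)<.006 and np.hypot(*(xy-[.599,.358]))<.01:
    pick(xy,-np.pi/2,.014,60,80)
    place(BLK["key"],B-np.pi/2,.0375,52)
    movep([.56,-.25,.27],qd(-2.05)); dwell(.15); im=get_image("wrist"); cv2.imwrite("pics/chk2.png",im[:,:,::-1])
    pickle.dump((im,calibration("wrist")),open("chk2.pkl","wb"))
    im=get_image("side"); cv2.imwrite("pics/side2.png",cv2.resize(im[60:330,120:440,::-1],None,fx=2.2,fy=2.2,interpolation=2))
E
```

```text
[0.6040096  0.36092684 0.052     ] [0.60384361 0.36107684 0.052     ] (array([0.60379411, 0.36131068, 0.05129705]), np.float64(0.0001630057684520735))
grip 32.6 78.80329923704267 [0.60441831 0.36129626 0.01536214] 32.2667
lift 32.3 79.62279153987765 [-0.19233492  1.00472937 -2.47902236]
down [ 0.49069375 -0.30620205  0.03761467] [-0.09049661 -0.75294078 -2.57139997]
t 37.2583
```

View pics/chk2.png

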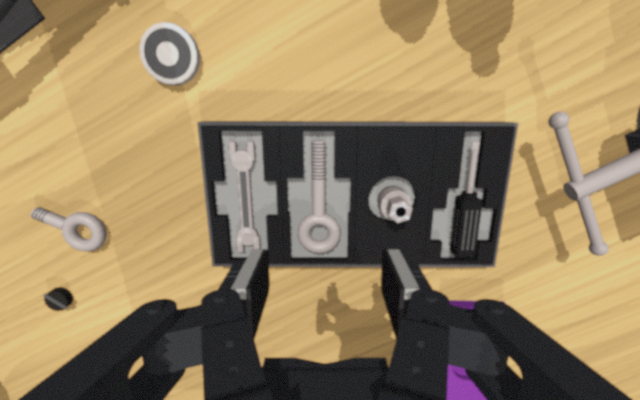

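View pics/side2.png

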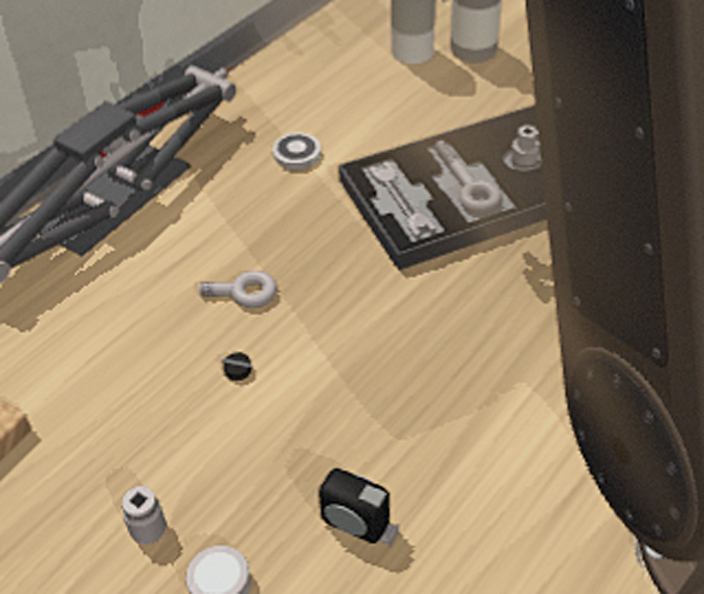

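All four tools look seated. A numerical check of their positions against the block frames:

```bash
python3 - <<'E'
from pp import *
import pickle
np.set_printoptions(precision=4,suppress=True)
im,c=pickle.load(open("chk2.pkl","rb"))
def loc(px,z,b):
    d=onplane(c,px,z)[:,:2]-np.array(BLK[b]); return np.c_[d@bx,d@[-bx[1],bx[0]]]
print("key top predicted px",project(c,[[*BLK["key"],.072]]),"loc",loc([(400,211)],.072,"key"))
print("spanner ends",loc([(242,140),(248,250)],.025,"spanner"))
print("eye tip/ring",loc([(318,141),(319,233)],.028,"eye"))
print("driver tip/handle end",loc([(473,137)],.033,"driver"),loc([(464,256)],.04,"driver"))
E
```

```text
key top predicted px [[400.2385 211.1655]] loc [[0.0002 0.0003]]
spanner ends [[ 0.071  -0.0013]
 [-0.0668  0.0008]]
eye tip/ring [[ 0.0694 -0.    ]
 [-0.0433 -0.0006]]
driver tip/handle end [[0.0759 0.0034]] [[-0.0671 -0.0006]]
```

All four are within about 5 mm of their seats; I'm handing it in.

```bash
python3 -c "
from station import *
print(sign_off(), get_state()['time'])"
```

```text
the job is handed in; nothing more can be done
the job is handed in; nothing more can be done
```

I put all four kit tools in their recesses, within about 5 mm by the last camera check, never touched the eye bolt or socket, and handed the job in at about 40 s; the sign-off call returned no verdict.

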